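# Open the sample drawer by its hidden release

## Task

The drawer of the low grey sample storage unit is locked, and the unmarked key that frees it lies sunk in a notch somewhere along the groove in the unit's top, where it can be found by sweeping the fingertips along the groove floor until the floor drops away. Press the key inside the notch fully down with the fingertips, without leaning hard on the unit (under about 80 N) so that the drawer springs out, then come clear. Do not touch the drawer, and pick up or push aside nothing that stands around or on the unit.

Things in the scene. Friction and masses are not known exactly. Their poses are not given: they have to be found in the camera images.
- storage_unit: Low grey sample storage unit, fixed to the worktop, 248 mm long (its y), 138 mm deep (its x, from -45 to +93 mm), top at 80 mm. Origin on the worktop under the middle of the groove; x points to its back, z up. The groove is sunk in the top along y.
- groove (a point): Middle of the groove's floor (axes as the unit's), 68 mm above the worktop and 12 mm below the unit's top. Rigid groove, 220 mm long (y -110 to +110), 46 mm wide (x -23 to +23). Its floor is five 44 mm modules centred at y = -88, -44, 0, 44, 88 mm: four solid blanks, and the notch at a place that differs each time and is not told.
- groove_end (a point): End of the groove's floor at its +y end, 110 mm from the middle. About the notch: it is open 40 mm along y and 44 mm across x; its whole bottom is the release key, plain grey like the blanks, with its top 8 mm below the groove floor (60 mm above the worktop), going down to 53 mm. Shut fingers enter from above.
- release_key (a joint): Travel of the release key in the notch, m: 0 up, 0.007 fully down. About 5 to 8 N pushes it; it has no return spring and stays where it is left.
- drawer (a joint): Travel of the drawer out of the unit's front (towards the unit's -x), m: 0 shut, 0.028 sprung out. It is driven by the key, four times as far as the key has gone down. Its front, 196 mm wide and from 11 to 51 mm high, stands in the unit's front face.
- petri_dish: Loose petri dish with lid, 56 mm across, 15 mm high, standing on the unit's top behind the groove; origin at the centre of its underside. Leave alone.
- timer: Loose bench timer, 68 x 62 x 19 mm, on the worktop at the left (+y) end of the unit; origin at the centre of its underside. Leave alone.
- brown_bottle: Loose brown bottle with black cap, 44 mm across, 88 mm high, on the worktop behind the unit; origin at the centre of its underside. Leave alone.
- marker: Loose marker pen, 132 mm long, 13 mm high, lying on the worktop to the left; origin at the centre of its underside. Leave alone.

How it is judged:
By the outcome, as a careful person would: the job done as asked, in the order asked, and still so for the second after the job is handed in, with the robot touching nothing.
It also fails if it takes over 51 s, if anything falls off the work surface, if the arm or the gripper's body presses on something with over 40 N, if the wrist force passes 120 N, or if a joint passes its speed limit or range.

## Robot

A 6-joint arm with a two-finger parallel gripper is mounted at the origin on a cart in front of the work surface, level with it; the furniture and walls round the work are solid. World frame = base frame: x ahead of the robot, y to its left, z up, the work surface at z = 0. Lengths are in m, angles in rad, forces in N, time in s.
With the tool pointing down it reaches from about 0.425 to 0.95 m from the base axis. Payload 14.7 kg.
Tool frame: the origin (TCP) lies midway between the tips of the shut fingers; the grasp point (between the pads) lies 19 mm behind it; z points along the fingers, x is the direction in which the jaws open and shut, and the axes are right-handed (so a half turn about z gives the same grasp; the last joint's range is limited). The gripper opens to 85 mm and grips with 20 to 120 N. Pads are 22 mm wide; open, the fingers measure 114 mm over their backs; the gripper's body (76 mm by 85 mm) begins 54 mm behind the grasp point. The pads swing forward as they close: fully open they stand 13 mm farther back than shut.
Start: joints at [1.088, 0.48, 1.596, -0, 1.065, -0.047], TCP at [0.274, 0.589, 0.231] pointing down, gripper open.
Joint ranges: [-2.75, 2.75], [-0.82, 2.05], [0.23, 2.67], [-1.56, 4.7], [0.09, 2.69], [-2.92, 2.92]. Speed limits (rad/s): [1.89, 1.89, 2.39, 3.01, 3.01, 3.01].

## Interface

Orientations are given as a unit quaternion [w, x, y, z].
In Python, from cell import ctrl gives the robot as it stands.
- The arm moves only by the tool arm_command, never from a script. Its argument "rows" is a list of rows, each a list of 7 numbers: the shift along the world's x, y, z in mm, then the turn, a rotation vector about the world's x, y, z in degrees, then the closure, from -1 (fully open) to 1 (shut), so that 0 is half open. A call has exactly 5 rows; each row shifts and turns the pose as measured when the row begins; what a row does not reach is not made up. A row lasts 1/12 s, in which the tool goes at most 41.7 mm and 7.16 degrees, less where a joint would pass 70% of its speed; a pose out of reach is approached as far as the arm can. A call is refused whole if a number of a shift passes 41.7 or a number of a turn 7.16, either way. A call with a gripper value outside its range is refused whole. The fingers move at their own pace and stop on an object; the grip force is fixed at half the most. Time passes only in rows, so rows that do not move let the fingers close, or fill a call up. It gives the time, the measured TCP pose, the force and the opening at its end, in the units of the state.
- ctrl.read_state(): the state, without advancing time (a new reading comes with each control period).
- ctrl.grab_frame(name): name is "side" or "top"; returns the picture (400x640x3 uint8, blue, green, red); there is no depth.
- ctrl.get_calibration(name): a dict with "mtx" (3x3 intrinsics, pixels), "pose" (4x4, takes a point from camera to world coordinates). Camera axes: x right, y up, looking along -z (the intrinsics and any distortion apply to the point x, -y, -z); pixel columns grow to the right and rows downward; lengths in m; the calibration is good to about 2 mm. A picture is of the moment at which its call begins. get_calibration takes no time and is no camera call.
- ctrl.close_job(): hands the job in, once; it reports no verdict.
The state is a dict: "time_s": time; "joints": joint angles; "joint_vel": joint speeds; "joint_torque": joint torques, N m; "position": TCP position; "tool_rot": TCP orientation; "contact_force": force on the tool from outside, world axes, zero at the start; "ft_torque": the same for the moment, N m; "width": opening from 0.0 (shut) to 1.0 (fully open).
Only numpy, scipy, OpenCV 4.12 (cv2) and the standard library are available. Lean on these libraries where they do the work, as an engineer would, in place of code of your own. Each camera call takes 0.05 s, during which the arm holds its last target. There are 200 camera calls.

## Working session

There is one attempt and no reset: what is moved stays moved. The work goes in short steps, Python scripts to look and compute and a tool call to move; the robot and the scene stay as the last step left them, time stands still between calls to the robot, and variables do not carry over. Pictures are saved under pics/ and viewed, about 8 in all and at most 12, crops included, and the job is handed in when it is done.

Besides the shell and the picture viewer there is one more tool, called after ">>>" as name(argument=value, ...), one argument or row to a line, values as JSON. arm_command: Moves the arm, as the interface text tells. Its arguments: {"type":"object","properties":{"rows":{"type":"array"}},"required":["rows"]}

```bash
mkdir -p pics; ls
python3 - <<'E'
from cell import ctrl
import cv2
for n in("side","top"):
    cv2.imwrite(f"pics/{n}0.png",ctrl.grab_frame(n)); c=ctrl.get_calibration(n); print(n,c["mtx"],c["pose"],[k for k in c])
s=ctrl.read_state();print(s)
E
```

```text
pics
side [[385.03243892   0.         316.39046216]
 [  0.         385.03243892 199.56359934]
 [  0.           0.           1.        ]] [[ 0.85676065  0.23604656 -0.45852286  0.16346839]
 [-0.51518055  0.35130147 -0.78177764 -0.2450043 ]
 [-0.02345617  0.90601838  0.42258788  0.42658483]
 [ 0.          0.          0.          1.        ]] ['mtx', 'pose']
top [[412.99474905   0.         321.12728023]
 [  0.         412.99474905 196.53742878]
 [  0.           0.           1.        ]] [[ 8.33872034e-05  9.90019207e-01 -1.40932474e-01  4.41142008e-01]
 [-9.99886919e-01  2.20189447e-03  1.48762027e-02  4.39779936e-01]
 [ 1.50380448e-02  1.40915296e-01  9.89907438e-01  9.41136941e-01]
 [ 0.00000000e+00  0.00000000e+00  0.00000000e+00  1.00000000e+00]] ['mtx', 'pose']
{'time_s': 0.1, 'joints': array([ 1.08840810e+00,  4.80765360e-01,  1.59682830e+00, -3.40439291e-06,
        1.06509997e+00, -4.66369509e-02]), 'joint_vel': array([-0.0006859 , -0.00122852, -0.00244422, -0.00044121,  0.00048078,
       -0.00021169]), 'joint_torque': array([ 4.05856035e-04, -9.52255654e+01, -4.31036711e+01, -4.51800986e-06,
        5.28735909e-03, -4.23364315e-05]), 'position': array([0.27418677, 0.58892074, 0.23073251]), 'tool_rot': array([ 2.75241818e-04,  8.43234743e-01,  5.37545222e-01, -4.76742617e-04]), 'contact_force': array([-0.31572903, -0.58798757, -0.7707674 ]), 'ft_torque': array([-0.02511426, -0.01741137, -0.00138884]), 'width': 0.9973611676894714}
```

View pics/side0.png

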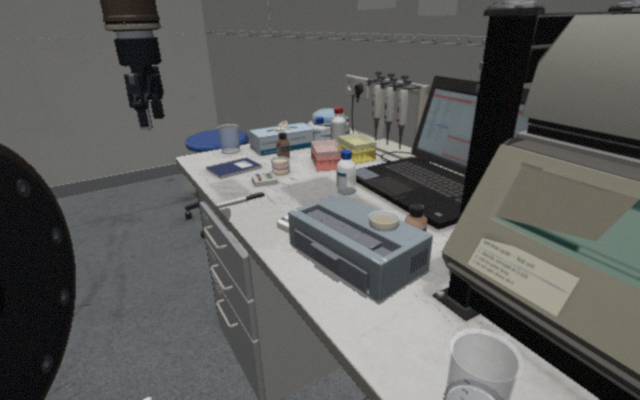

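View pics/top0.png

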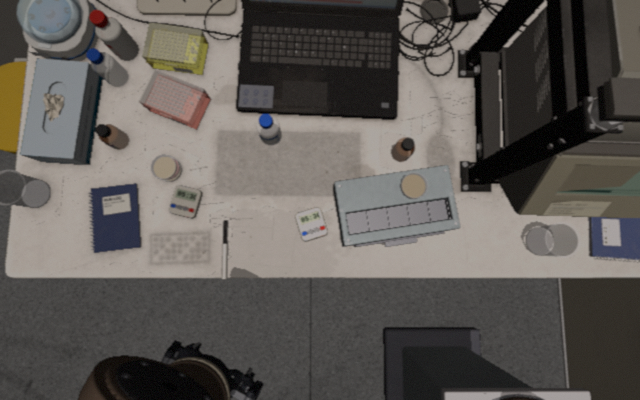

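The side view shows the unit at about (360,245) with the dish at (383,218). The top view shows the groove centred near (400,218) and running left to right, with the dish at (413,186) and the timer at (311,225). I'll zoom in and measure.

```bash
cat > h.py <<'E'
import numpy as np, cv2
from cell import ctrl
def ray(n,p):
    c=ctrl.get_calibration(n);M=c["pose"];K=c["mtx"]
    d=np.array([(p[0]-K[0,2])/K[0,0],-(p[1]-K[1,2])/K[1,1],-1])
    return M[:3,3],M[:3,:3]@d
def onz(n,p,z):
    o,d=ray(n,p);return o+d*(z-o[2])/d[2]
def proj(n,P):
    c=ctrl.get_calibration(n);q=np.linalg.inv(c["pose"])@np.append(P,1);K=c["mtx"]
    return np.array([K[0,2]+K[0,0]*q[0]/-q[2],K[1,2]-K[1,1]*q[1]/-q[2]])
def tri(p,q):
    o,d=ray("top",p);a,b=ray("side",q)
    t=np.linalg.lstsq(np.c_[d,-b],a-o,rcond=None)[0];x,y=o+d*t[0],a+b*t[1]
    return (x+y)/2,np.linalg.norm(x-y)
E
python3 - <<'E'
import cv2,numpy as np
a=cv2.imread("pics/top0.png")[155:255,325:468];b=cv2.imread("pics/side0.png")[190:300,280:440]
r=lambda i:cv2.resize(i,(800,300),interpolation=cv2.INTER_CUBIC) 
a=cv2.resize(a,None,fx=5,fy=5,interpolation=cv2.INTER_CUBIC);b=cv2.resize(b,None,fx=5,fy=5,interpolation=cv2.INTER_CUBIC)
f=lambda i:cv2.convertScaleAbs(i,alpha=1.4)
cv2.imwrite("pics/tc.png",f(a));cv2.imwrite("pics/sc.png",f(b))
E
```

```text
(no output)
```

View pics/tc.png

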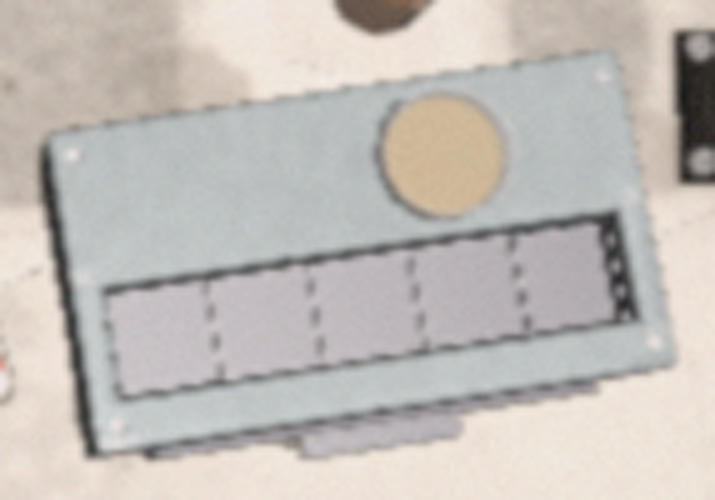

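View pics/sc.png

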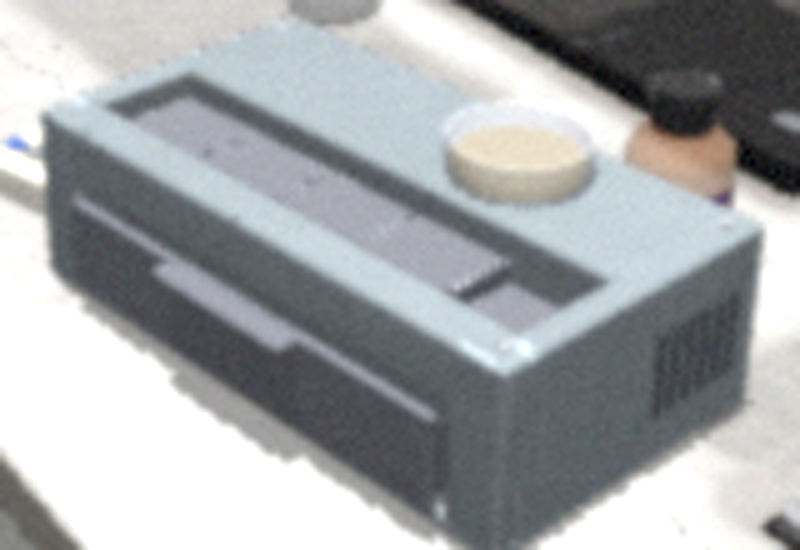

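The top crop shows the groove's rim with corners at about (105,290), (612,213), (637,320) and (120,397). In the side crop the floor visibly steps down at the right (-y) end, near (480,280), so the notch looks like the y=-88 module. Next I'll compute poses.

Run:
```python
from h import *
T=np.array([(50,135),(613,52),(675,362),(97,452)])/5+[325,155]
S=np.array([(290,20),(762,230),(505,375),(45,115)])/5+[280,190]
P=[]
for t,s in zip(T,S):
    p,e=tri(t-.4,s-.4);z=onz("top",t-.4,.08);P.append(z);print(p.round(4),round(e,4),z.round(4),onz("side",s-.4,.08).round(4))
P=np.array(P)[:,:2];loc=np.array([(93,124),(93,-124),(-45,-124),(-45,124)])/1000
def fit(P,l):
    a=P-P.mean(0);b=l-l.mean(0);th=np.arctan2((b[:,0]*a[:,1]-b[:,1]*a[:,0]).sum(),(a*b).sum())
    R=np.array([[np.cos(th),-np.sin(th)],[np.sin(th),np.cos(th)]]);o=P.mean(0)-R@l.mean(0);print("fit",np.degrees(th),o,((l@R.T+o)-P).round(4).tolist());return R,o
R,o=fit(P,loc)
Q=np.array([onz("side",s-.4,.08) for s in S])[:,:2];fit(Q,loc)
for n in("top","side"):
  for y in(-110,-66,-88,0,110): print(n,y,[proj(n,np.append(R@np.array([x,y])/1000+o,.068)).round(1).tolist() for x in(-23,23)])
for y in(-110,-88,-44,0,44,88): print(y,R@np.array([0,y])/1000+o)
```

```text
[0.5957 0.3984 0.0791] 0.0006 [0.5958 0.3983 0.08  ] [0.5942 0.3967 0.08  ]
[0.6327 0.1568 0.0787] 0.0003 [0.6325 0.1571 0.08  ] [0.6308 0.1553 0.08  ]
[0.5    0.1364 0.0793] 0.0 [0.4999 0.1367 0.08  ] [0.4993 0.1357 0.08  ]
[0.4631 0.3789 0.0776] 0.0015 [0.4623 0.3794 0.08  ] [0.4618 0.3744 0.08  ]
fit 8.652486334440407 [0.52390692 0.26425682] [[0.0014, 0.0025], [0.002, -0.0014], [-0.0018, -0.0018], [-0.0016, 0.0007]]
fit 8.832841417575075 [0.52281356 0.26184635] [[0.0015, 0.002], [0.0029, -0.0017], [-0.0019, -0.0033], [-0.0025, 0.003]]
top -110 [[450.1, 219.0], [445.9, 197.9]]
top -66 [[429.8, 222.1], [425.8, 200.9]]
top -88 [[440.0, 220.6], [435.9, 199.4]]
top 0 [[399.4, 226.7], [395.6, 205.4]]
top 110 [[348.2, 234.5], [344.7, 213.1]]
side -110 [[382.6, 262.3], [400.9, 252.0]]
side -66 [[363.0, 251.3], [381.2, 241.9]]
side -88 [[372.5, 256.7], [390.8, 246.8]]
side 0 [[336.8, 236.6], [354.8, 228.3]]
side 110 [[300.1, 216.0], [317.5, 209.1]]
-110 [0.54045543 0.15550873]
-88 [0.53714573 0.17725835]
-44 [0.53052632 0.22075758]
0 [0.52390692 0.26425682]
44 [0.51728751 0.30775605]
88 [0.5106681  0.35125529]
```

Run:
```python
from h import *
for t,s in [((523,214),(447,243)),((503,205),(447,243)),((555,152),(508,142)),((485,190),(465,308)),((462,188),(440,295)),((413.2,185.6),(383,217)),((503,205),(508,142)),((523,214),(508,142)),((470,52),(488,12)),((612,122),(570,5)),((590,120),(545,10))]:
    print(t,s,*tri(t,s))
a=cv2.imread("pics/top0.png")[100:230,430:640];cv2.imwrite("pics/m.png",cv2.resize(cv2.convertScaleAbs(a,alpha=1.6),None,fx=3.5,fy=3.5,interpolation=cv2.INTER_CUBIC))
```

```text
(523, 214) (447, 243) [0.52163519 0.03952272 0.15992484] 0.005671377950122582
(503, 205) (447, 243) [0.54519948 0.06350396 0.13835271] 0.015113460887822103
(555, 152) (508, 142) [0.61260248 0.03945387 0.2790309 ] 0.004803979437937944
(485, 190) (465, 308) [0.59280709 0.0475143  0.01366169] 0.009344100668097781
(462, 188) (440, 295) [0.59737804 0.09809232 0.00312843] 0.0049676455440299415
(413.2, 185.6) (383, 217) [0.58547115 0.23483131 0.0950349 ] 0.0009723661948188984
(503, 205) (508, 142) [0.56253606 0.0711963  0.26119628] 0.12200571430701677
(523, 214) (508, 142) [0.5414369  0.04949286 0.27149987] 0.10722618584714191
(470, 52) (488, 12) [0.73160824 0.20990149 0.41912349] 0.0467632512613836
(612, 122) (570, 5) [0.62695761 0.02459883 0.42171553] 0.04100835561999569
(590, 120) (545, 10) [0.63098487 0.05330509 0.41861681] 0.03974228705062428
```

View pics/m.png

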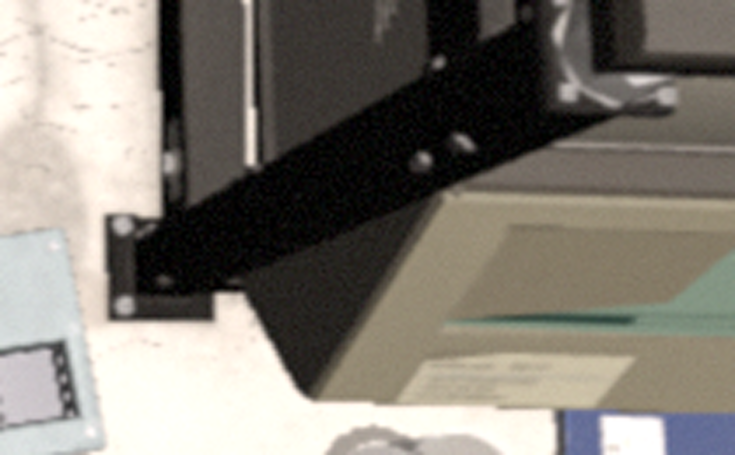

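The machine at the right stays at y<0.1, which clears the path. The dish is at (0.585, 0.235), at unit x≈+57, y≈-38. I'll go over the y=-88 module at about (0.537, 0.177) with the jaws along the groove and shut.

>>> arm_command(
  rows=[
    [17.5,-27.5,0,0,0,3.5,1],
    [17.5,-27.5,0,0,0,3.5,1],
    [17.5,-27.5,0,0,0,3.5,1],
    [17.5,-27.5,0,0,0,3.5,1],
    [17.5,-27.5,0,0,0,3.5,1],
  ],
)

```text
time_s: 0.52
position: [0.3598, 0.4508, 0.2284]
tool_rot: [-0.0, 0.746, 0.666, -0.001]
contact_force: [1.5, 0.3, 0.2]
width: 0.298
```

>>> arm_command(
  rows=[
    [17.5,-27.5,0,0,0,3.5,1],
    [17.5,-27.5,0,0,0,3.5,1],
    [17.5,-27.5,0,0,0,3.5,1],
    [17.5,-27.5,0,0,0,3.5,1],
    [17.5,-27.5,0,0,0,3.5,1],
  ],
)

```text
time_s: 0.93
position: [0.4492, 0.3055, 0.2274]
tool_rot: [-0.0, 0.629, 0.777, -0.003]
contact_force: [0.3, 1.1, -0.1]
width: -0.003
```

Run:
```python
from h import *
s=ctrl.read_state();print({k:s[k] for k in("time_s","position","tool_rot","contact_force","width","joints")})
```

```text
{'time_s': 0.9333, 'position': array([0.44921927, 0.305493  , 0.22737973]), 'tool_rot': array([-2.71728115e-05,  6.29075729e-01,  7.77339649e-01, -2.60689381e-03]), 'contact_force': array([ 0.29115397,  1.05425875, -0.08246863]), 'width': -0.0032305111941781637, 'joints': array([ 0.54259179,  0.33858274,  1.84227714, -0.00209881,  0.96565388,
       -1.23706989])}
```

>>> arm_command(
  rows=[
    [17,-26,-10,0,0,-0.8,1],
    [17,-26,-10,0,0,-0.8,1],
    [17,-26,-15,0,0,-0.8,1],
    [17,-26,-15,0,0,-0.8,1],
    [17,-24,-15,0,0,0,1],
  ],
)

```text
time_s: 1.35
position: [0.5388, 0.1702, 0.1629]
tool_rot: [0.001, 0.65, 0.76, -0.0]
contact_force: [0.3, 0.8, 0.1]
width: -0.001
```

>>> arm_command(
  rows=[
    [0,0,0,0,0,0,1],
    [0,0,0,0,0,0,1],
    [0,0,0,0,0,0,1],
    [0,0,0,0,0,0,1],
    [0,0,0,0,0,0,1],
  ],
)

```text
time_s: 1.77
position: [0.5393, 0.1654, 0.1592]
tool_rot: [-0.0, 0.651, 0.759, -0.003]
contact_force: [-0.0, -0.1, 0.3]
width: 0.001
```

>>> arm_command(
  rows=[
    [-1,5,0,0,0,0,1],
    [-1,4,-15,0,0,0,1],
    [-0.5,2,-20,0,0,0,1],
    [0,0,-15,0,0,0,1],
    [0,0,0,0,0,0,1],
  ],
)

```text
time_s: 2.18
position: [0.5368, 0.1825, 0.1113]
tool_rot: [0.002, 0.649, 0.76, 0.0]
contact_force: [-1.4, -0.1, -0.0]
width: 0.001
```

Run:
```python
from h import *
s=ctrl.read_state();print(s["position"],s["contact_force"])
f=lambda i:cv2.resize(cv2.convertScaleAbs(i,alpha=1.4),(600,300),interpolation=cv2.INTER_CUBIC)
a=ctrl.grab_frame("top")[160:250,330:510];b=ctrl.grab_frame("side")[190:290,290:490]
print(proj("top",s["position"]),proj("side",s["position"]))
cv2.imwrite("pics/n1.png",np.vstack([f(a),f(b)]))
```

```text
[0.53676439 0.18252447 0.11132837] [-1.40434239 -0.11603604 -0.02321158]
[441.64515778 207.77951777] [380.88131494 228.09427685]
```

View pics/n1.png

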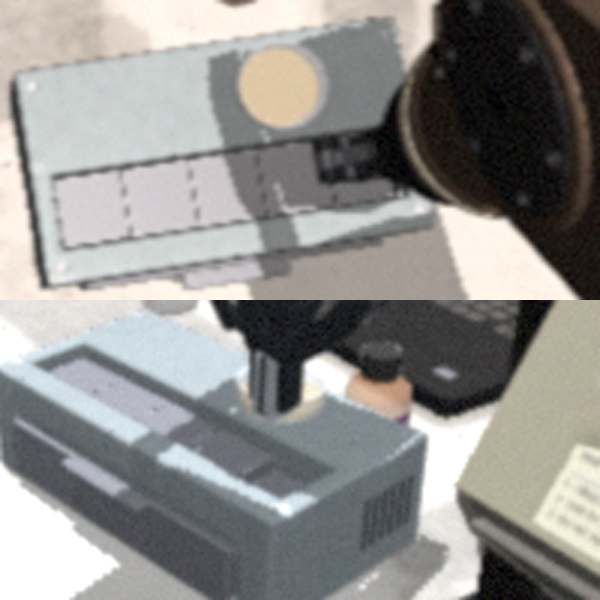

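The tips show at about (382,227) in the side view, which matches the projected (381,228). They need to move about 6 mm further toward -y before entering the notch.

>>> arm_command(
  rows=[
    [0,-3,0,0,0,0,1],
    [0,-2,-5,0,0,0,1],
    [0,0,-8,0,0,0,1],
    [0,0,-6,0,0,0,1],
    [0,0,0,0,0,0,1],
  ],
)

```text
time_s: 2.7
position: [0.5398, 0.1782, 0.0967]
tool_rot: [0.004, 0.649, 0.761, 0.004]
contact_force: [-0.4, -1.4, -0.6]
width: 0.002
```

>>> arm_command(
  rows=[
    [0,0,0,0,0,0,1],
    [0,0,0,0,0,0,1],
    [0,0,0,0,0,0,1],
    [0,0,0,0,0,0,1],
    [0,0,0,0,0,0,1],
  ],
)

```text
time_s: 3.12
position: [0.5399, 0.1779, 0.0965]
tool_rot: [0.004, 0.649, 0.76, 0.003]
contact_force: [0.4, -0.0, 0.3]
width: -0.0
```

>>> arm_command(
  rows=[
    [-3,-1,0,0,0,0,1],
    [0,0,-8,0,0,0,1],
    [0,0,-8,0,0,0,1],
    [0,0,-4,0,0,0,1],
    [0,0,0,0,0,0,1],
  ],
)

```text
time_s: 3.53
position: [0.5366, 0.1769, 0.0748]
tool_rot: [0.004, 0.649, 0.76, 0.004]
contact_force: [-0.4, -0.2, -0.2]
width: -0.001
```

>>> arm_command(
  rows=[
    [0,0,-2,0,0,0,1],
    [0,0,-2,0,0,0,1],
    [0,0,-2,0,0,0,1],
    [0,0,-2,0,0,0,1],
    [0,0,0,0,0,0,1],
  ],
)

```text
time_s: 3.95
position: [0.5363, 0.1768, 0.0651]
tool_rot: [0.004, 0.649, 0.76, 0.003]
contact_force: [0.0, -0.4, -0.6]
width: -0.002
```

With the tips at 65.1 mm, below the 68 mm floor, and no force, this is the notch. Pressing now in small steps.

>>> arm_command(
  rows=[
    [0,0,-2,0,0,0,1],
    [0,0,-2,0,0,0,1],
    [0,0,-2,0,0,0,1],
    [0,0,-1,0,0,0,1],
    [0,0,0,0,0,0,1],
  ],
)

```text
time_s: 4.37
position: [0.5367, 0.1769, 0.058]
tool_rot: [0.004, 0.649, 0.76, 0.004]
contact_force: [-0.2, -0.6, 0.7]
width: -0.002
```

>>> arm_command(
  rows=[
    [0,0,-2,0,0,0,1],
    [0,0,-1,0,0,0,1],
    [0,0,-1,0,0,0,1],
    [0,0,-1,0,0,0,1],
    [0,0,0,0,0,0,1],
  ],
)

```text
time_s: 4.78
position: [0.5367, 0.177, 0.0534]
tool_rot: [0.004, 0.649, 0.76, 0.004]
contact_force: [0.9, -0.3, -0.7]
width: -0.001
```

>>> arm_command(
  rows=[
    [0,0,-1,0,0,0,1],
    [0,0,-1,0,0,0,1],
    [0,0,-1,0,0,0,1],
    [0,0,0,0,0,0,1],
    [0,0,-1,0,0,0,1],
  ],
)

```text
time_s: 5.2
position: [0.5373, 0.1771, 0.0529]
tool_rot: [0.005, 0.649, 0.76, 0.005]
contact_force: [-4.2, -1.1, 28.9]
width: -0.002
```

The tips have stopped at 52.9 mm with 29 N, so the key is at its stop. I'll lift straight up and check.

>>> arm_command(
  rows=[
    [0,0,-0.5,0,0,0,1],
    [0,0,0,0,0,0,1],
    [0,0,3,0,0,0,1],
    [0,0,8,0,0,0,1],
    [0,0,15,0,0,0,1],
  ],
)

```text
time_s: 5.62
position: [0.5356, 0.1767, 0.0778]
tool_rot: [0.004, 0.649, 0.76, 0.003]
contact_force: [0.2, -1.1, -0.1]
width: 0.001
```

>>> arm_command(
  rows=[
    [0,0,25,0,0,0,1],
    [0,0,30,0,0,0,1],
    [0,0,30,0,0,0,1],
    [0,0,30,0,0,0,1],
    [0,0,10,0,0,0,1],
  ],
)

```text
time_s: 6.03
position: [0.5339, 0.1762, 0.2095]
tool_rot: [0.003, 0.649, 0.76, 0.002]
contact_force: [0.9, 0.7, 1.2]
width: -0.001
```

>>> arm_command(
  rows=[
    [-10,30,5,0,0,0,1],
    [-15,35,5,0,0,0,1],
    [-15,35,5,0,0,0,1],
    [-15,35,0,0,0,0,1],
    [-10,30,0,0,0,0,1],
  ],
)

```text
time_s: 6.45
position: [0.4709, 0.342, 0.2336]
tool_rot: [0.006, 0.653, 0.757, 0.006]
contact_force: [0.5, -0.2, 0.2]
width: 0.002
```

>>> arm_command(
  rows=[
    [-10,30,0,0,0,0,1],
    [-10,30,0,0,0,0,1],
    [-10,20,0,0,0,0,1],
    [0,0,0,0,0,0,1],
    [0,0,0,0,0,0,1],
  ],
)

```text
time_s: 6.87
position: [0.4357, 0.4322, 0.2369]
tool_rot: [0.005, 0.651, 0.759, 0.009]
contact_force: [0.7, -0.3, -0.7]
width: 0.003
```

Run:
```python
from h import *
s=ctrl.read_state();print(s["time_s"],s["position"],s["contact_force"])
f=lambda i:cv2.resize(cv2.convertScaleAbs(i,alpha=1.4),(600,300),interpolation=cv2.INTER_CUBIC)
a=ctrl.grab_frame("top")[160:260,300:500];b=ctrl.grab_frame("side")[190:300,260:480]
cv2.imwrite("pics/n2.png",np.vstack([f(a),f(b)]))
```

```text
6.8667 [0.43572812 0.43221421 0.2369075 ] [ 0.74901275 -0.27490351 -0.69188996]
```

View pics/n2.png

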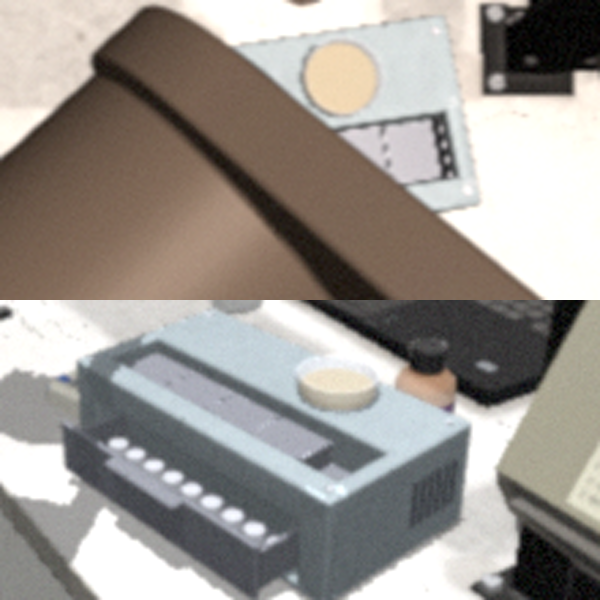

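The drawer stands out of the front, with the sample row visible near (190,490) in the lower half. The dish and bottle have not moved, and the arm is clear. Handing in.

```bash
python3 -c "
from cell import ctrl
print(ctrl.close_job())"
```

```text
the job is handed in; nothing more can be done
None
```

The drawer is open. I pressed the key with the shut fingers, lifted clear, and handed the job in at about 7 s on the robot's clock.

- **Finding the notch:** I did not sweep the groove. The side camera showed the floor stepping down at the unit's -y end (the y = -88 mm module), so I went straight there. The fingertips reached 65 mm, below the 68 mm groove floor, with no force.
- **Pressing the key:** The fingertips stopped at 52.9 mm, where fully down is 53 mm, with about 29 N at the end of that move. I then pressed a further 0.5 mm. No force was read at the peak of that last press, but its size suggests it stayed well under 80 N. The expected 5–8 N while the key moved did not show in the readings, which come only at the end of each call.
- **Last checks:** The side picture shows the drawer sprung out and the dish and bottle where they were. The wrist force was about 1 N, with the tool clear at a height of 0.237 m. In the last pictures the arm hid the timer from above, the side view caught only part of it, and the marker was out of frame. The arm never went down near either. I did not measure the drawer's travel in mm.

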